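# Jack up the pottery damp box and hold it tipped

### The job

Tip the wooden damp box back so the water on its floor drains to the rear: first swing its green lid fully shut, so that its tab drops behind the front rim, then set the blue lever jack flat on the table with its saddle under the red-marked middle of the yellow lift bracket. Pump the red handle: one full stroke right down to see that the box rises on the jack, let the handle come all the way up again, then press it right down a second time and finish while still holding it down with the fingers, the box carried by the jack alone. Leave the pots and tools lying about where they are.

Things in the scene. Friction and masses are not known exactly. Their poses are not given: they have to be found in the camera images.
- damp_box: Light wooden box, 190 deep (x) x 220 wide, 60 to 160 mm above the table, on a fixed plinth (16 mm high, starting 40 mm behind the front face: table free under the bracket). Origin on the table under the box's centre, z up, x from front (bracket side, -x) to back. Hinged to the plinth along its lower back edge; tips back if its front is lifted (7 to 11 N at the bracket), falls back when let down
- lid (a joint): Green lid, 196 deep x 224 wide x 6 mm, hinged on the box's upper back edge. 0 rad = shut, flat on the rim; grows as its front swings up and back; starts partly open. A stiff hinge holds it where left; under 3 N on its outer face near the front edge shuts it. An aluminium tab hangs 22 mm below it, 20 mm behind the front edge, and goes inside the box's front wall
- lid_hinge (a point): Middle of the lid's hinge line: box x = 95 mm, y = 0, 160 mm above the table while the box is level. The line runs along the box's y. The shut lid's underside is at this height
- lid_edge (a point): Middle of the lid's front (free) edge, on its outer (upper) face: 194 mm from the hinge line
- lift_point (a point): Centre of the underside of the yellow bracket, below the red dot (26 mm) on its top; 75 mm above the table, box level. The bracket, a plate 66 long (box x), 50 wide, 8 mm thick, sticks out of the box's front face; this point is 36 mm before that face, and up to 40 mm to either side of the box's middle
- jack: Blue lever jack, loose, 0.8 kg. Origin on its underside below the lever's pivot, z up, x towards the saddle. Base plate 245 long (x -150 to 95), 70 wide, 10 mm thick. Above the origin a tower with a black rubber carrying block, 34 (x) x 40 mm (y), 82 to 110 mm above the table, to be gripped across y; below it two blue cheeks, 40 mm over both, carry the pivot 60 mm up
- handle (a joint): The jack's lever. 0 rad = red handle fully up, saddle down (a spring brings it back when let go); 0.5 = handle at its lower stop, saddle fully up. Full stroke: handle pad sinks 63 mm, saddle rises 37 mm, of which the first 12 are free play below the bracket. Pressing the pad takes about 2 N free, 6 to 11 N with the box on the saddle
- handle_pad (a point): Top centre of the red handle pad, 46 long x 36 mm wide, 121 mm from the pivot on the jack's -x side; 99 mm above the table with the handle up, 36 mm with it down. Press straight down from above
- saddle (a point): Centre of the jack's dark saddle ball (28 mm across), 75 mm from the jack's origin along its +x (71 with the handle down); 49 mm above the table with the handle up, 86 mm with it down: the ball's top is 14 mm higher. It must go in under the bracket from the front, the jack's base less than 10 mm off the table
- bowl: Terracotta bowl, 96 mm across, 50 mm high; bystander, origin at its underside
- cup: Blue ceramic cup, 70 mm across, 75 mm high; bystander, origin at its underside
- jar: Amber glass jar, 64 mm across, 85 mm high; bystander, origin at its underside
- rolling_pin: Wooden rolling pin, 300 mm long, 42 mm thick, lying; bystander, origin under its middle, along its x
- wood_knife: Wooden modelling knife, 215 mm long, 14 mm wide, 8 mm thick, lying; bystander, origin under its middle, along its x
- spatula: Spatula, about 190 mm long, lying; bystander, origin at its underside, along its x
- kidney: Round copper scraper disc, 68 mm across, 5 mm thick; bystander, origin at its underside

How it is judged:
By the outcome, as a careful person would: the job done as asked, in the order asked, and still so for the second after the job is handed in, while the arm keeps its last pose, push and grip.
It also fails if it takes over 69 s, if anything falls off the work surface, if the arm or the gripper's body presses on something with over 40 N, if the wrist force passes 120 N, or if a joint passes its speed limit or range.

### The arm

A 7-joint arm with a two-finger parallel gripper is mounted at the origin on the work surface. World frame = base frame: x ahead of the robot, y to its left, z up, the work surface at z = 0. Lengths are in m, angles in rad, forces in N, time in s.
With the tool pointing down it reaches from about 0.4 to 0.85 m from the base axis. Payload 10.4 kg.
Tool frame: the origin (TCP) lies midway between the tips of the shut fingers; the grasp point (between the pads) lies 19 mm behind it; z points along the fingers, y is the line along which they close (so a half turn about z gives the same grasp; the last joint's range is limited). The gripper opens to 87 mm and grips with 3 to 60 N. Pads are 19 mm wide; open, the fingers measure 117 mm over their backs; the gripper's body (75 mm by 190 mm) begins 51 mm behind the grasp point.
Start: joints at [-1.293, 0.332, -0.065, 1.46, 0.022, 1.35, -0.088], TCP at [0.185, 0.597, 0.223] pointing down, gripper open.
Joint ranges: [-2.6, 2.6], [-0.5, 2.12], [-1.47, 1.34], [0.16, 2.42], [-1.27, 4.41], [0.06, 2.06], [-2.6, 2.6]. Speed limits (rad/s): [2.22, 2.22, 2.79, 2.79, 3.14, 3.14, 3.14].

### API

Orientations are given as a unit quaternion [w, x, y, z].
In Python, from station import robot, viewer gives the robot as it stands. The module is installed in compiled form; this text tells all that it offers.
- The arm moves only by the tool move_arm, never from a script. Its argument "moves" is a list of rows, each a list of 3 entries, a list of its own where there are three numbers: the opening, from 0 (shut) to 1 (fully open), then the shift along the tool's x, y, z in cm, then the turn about the tool's z in degrees. A call has 1 to 20 rows; each row shifts and turns the commanded pose from where the row before left it, along the tool's axes as they then stand; what a row does not reach is not made up. A row lasts 1/12 s, in which the tool goes at most 41.7 mm and 7.16 degrees, less where a joint would pass 70% of its speed; a pose out of reach is approached as far as the arm can. A call is refused whole if a number of a shift passes 4.17 or a number of a turn 7.16, either way. A call with a gripper value outside its range is refused whole. The fingers move at their own pace and stop on an object; "squeeze" is the grip in N (left out, the last holds). Time passes only in rows, so rows that do not move let the fingers close. It gives the time, the measured TCP pose, the force, the opening and the grip force at its end, in the units of the state.
- robot.get_obs(): the state, without advancing time (a new reading comes with each control period).
- viewer.grab_frame(name): name is "side" or "top"; returns (picture, depth): 420x560x3 uint8, blue, green, red; 420x560 float32, m along the optical axis (not along the pixel's ray), 0 where there is no reading.
- viewer.camera_model(name): a dict with "fx", "fy", "cx", "cy" (pixels), "distortion" ([k1, k2, p1, p2, k3] as OpenCV has them; the pictures are not rectified), "pose" (4x4, takes a point from camera to world coordinates). Camera axes: x right, y up, looking along -z (the intrinsics and any distortion apply to the point x, -y, -z); pixel columns grow to the right and rows downward; lengths in m; the calibration is good to about 2 mm. A picture is of the moment at which its call begins. camera_model takes no time and is no camera call.
- robot.finish_job(): hands the job in; it is judged then, once.
The state is a dict: "clock": time; "joints": joint angles; "qd": joint speeds; "joint_torque": joint torques, N m; "ee_pos": TCP position; "eef_rot": TCP orientation; "wrist_force": force on the tool from outside, world axes, zero at the start; "torque": the same for the moment, N m; "opening": finger opening in m; "gripper_force": force on a finger pad.
Only numpy, scipy, OpenCV 4.12 (cv2) and the standard library are available. Lean on these libraries where they do the work, as an engineer would, in place of code of your own. Each camera call takes 0.05 s, during which the arm holds its last target. There are 200 camera calls.

## Working session

There is one attempt and no reset: what is moved stays moved. The work goes in short steps, Python scripts to look and compute and a tool call to move; the robot and the scene stay as the last step left them, time stands still between calls to the robot, and variables do not carry over. Pictures are saved under pics/ and viewed, at most 10 in all, crops included, and the job is handed in when it is done.

Besides the shell and the picture viewer there is one more tool, called after "Request:" as name([rows], argument=value, ...), one row to a line, values as JSON. move_arm: Moves the arm, as the interface text tells. Its arguments: {"type":"object","properties":{"moves":{"type":"array","items":{"type":"array"}},"squeeze":{"type":"number"}},"required":["moves"]}

```bash
mkdir -p pics
cat > h.py <<'E'
import numpy as np, cv2, pickle
from station import robot, viewer
def grab(n):
    p,d=viewer.grab_frame(n); np.savez(f'{n}.npz',p=p,d=d); return p,d
def load(n):
    z=np.load(f'{n}.npz'); return z['p'],z['d']
def world(n,d,px):
    m=viewer.camera_model(n); K=np.array([[m['fx'],0,m['cx']],[0,m['fy'],m['cy']],[0,0,1.]])
    px=np.array(px,float).reshape(-1,2)
    u=cv2.undistortPoints(px[:,None,:],K,np.array(m['distortion'],float))[:,0]
    z=np.array([d[int(round(b)),int(round(a))] for a,b in px]) if np.ndim(d)==2 else np.broadcast_to(d,len(px))
    P=np.c_[u[:,0]*z,-u[:,1]*z,-z]; T=np.array(m['pose']); return P@T[:3,:3].T+T[:3,3]
def cloud(n,d):
    h,w=d.shape; g=np.stack(np.meshgrid(np.arange(w),np.arange(h)),-1).reshape(-1,2)
    return world(n,d,g).reshape(h,w,3)
def rayz(n,px,z):
    a=world(n,1.,px); T=np.array(viewer.camera_model(n)['pose'])[:3,3]
    return T+(a-T)*((z-T[2])/(a[:,2:3]-T[2]))
E
python3 - <<'E'
from h import *
for n in('top','side'):
    p,d=grab(n); cv2.imwrite(f'pics/{n}0.png',cv2.resize(p,(800,600),interpolation=cv2.INTER_CUBIC))
    print(n,np.array(viewer.camera_model(n)['pose']).round(3).tolist())
o=robot.get_obs();print(o['clock'],o['ee_pos'],o['eef_rot'],o['opening'])
E
```

```text
top [[0.015, 0.997, -0.077, 0.442], [-1.0, 0.016, 0.017, 0.005], [0.018, 0.077, 0.997, 1.308], [0.0, 0.0, 0.0, 1.0]]
side [[0.833, 0.409, -0.372, 0.027], [-0.553, 0.597, -0.581, -0.773], [-0.015, 0.69, 0.724, 1.099], [0.0, 0.0, 0.0, 1.0]]
0.1 [0.18506811 0.59662494 0.22183913] [-6.27606455e-05  1.49806549e-01  9.88715132e-01 -6.18044525e-04] 0.08706040486581533
```

View pics/top0.png

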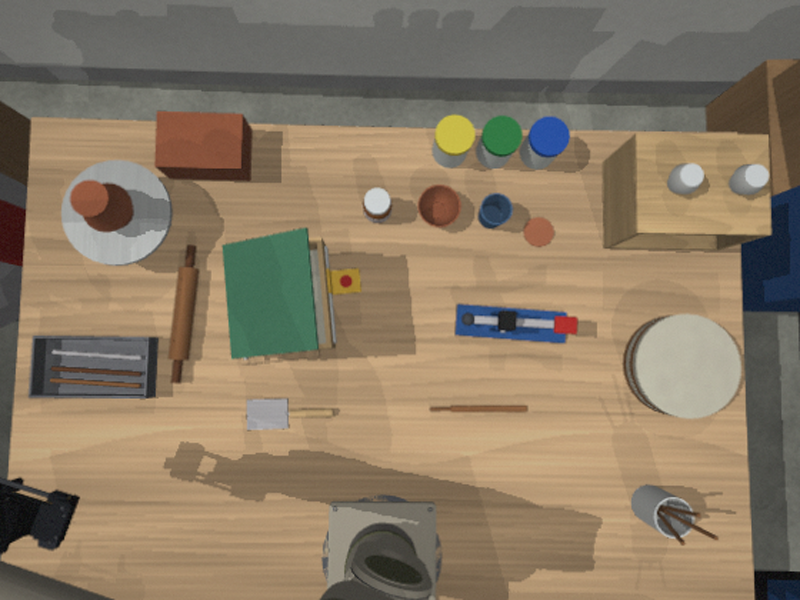

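View pics/side0.png

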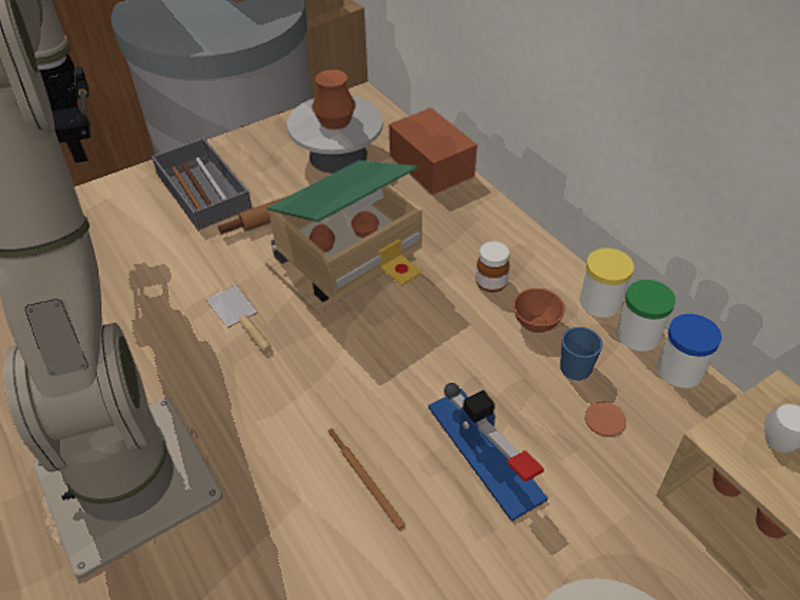

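The top view shows the box's front facing right, with the bracket dot at about (346,281) in the 800 px image and the lid partly open. The jack block is at (507,321), the saddle at (467,320) and the red pad at (566,324). The path between jack and box is clear.

Run:
```python
from h import *
for n in('top','side'):
    p,d=load(n); C=cloud(n,d); hsv=cv2.cvtColor(p,cv2.COLOR_BGR2HSV); H,S,V=[hsv[...,i].astype(int) for i in range(3)]
    X,Y,Z=C[...,0],C[...,1],C[...,2]; ok=d>0
    f=800/560
    def box(a,b,c,e):
        m=np.zeros(d.shape,bool); m[int(b/f):int(e/f),int(a/f):int(c/f)]=1; return m&ok
    R={'top':dict(lid=(215,220,330,365),br=(325,255,370,300),jk=(445,295,590,350)),
       'side':dict(lid=(260,155,420,222),br=(375,235,430,290),jk=(420,370,560,530))}[n]
    g=box(*R['lid'])&(H>60)&(H<90)&(S>80)
    P=C[g]; c=P.mean(0); q=P-c; nrm=np.linalg.svd(q[::3],full_matrices=False)[2][2]; nrm*=np.sign(nrm[2])
    print(n,'lid',g.sum(),c.round(4),nrm.round(4),'tilt',np.arccos(nrm[2]).round(3),'yaw of horiz normal',np.degrees(np.arctan2(nrm[1],nrm[0])).round(2))
    cn=cv2.boxPoints(cv2.minAreaRect(np.argwhere(g)[:,::-1].astype(np.float32)))
    hull=cv2.approxPolyDP(cv2.convexHull(np.argwhere(g)[:,::-1].astype(np.int32)),4,True)[:,0]
    cc=C[g]
    for h in hull:
        i=(np.argwhere(g)[:,::-1]==h).all(1).argmax(); print('  corner',h,cc[i].round(4))
    r=box(*R['br'])&((H<8)|(H>172))&(S>150)
    y=box(*R['br'])&(H>18)&(H<32)&(S>180)
    print(' dot',r.sum(),C[r].mean(0).round(4),np.median(C[r],0).round(4),'yellow',y.sum(),C[y].mean(0).round(4))
    # horizontally-plane bracket top
    yy=(y|r)&(abs(Z-.083)<.006); pr=cv2.minAreaRect((C[yy][:,:2]*1000).astype(np.float32)); print(' bracket rect',pr)
    j=box(*R['jk'])
    red=j&((H<8)|(H>172))&(S>150)&(Z>.06); print(' pad',red.sum(),np.median(C[red],0).round(4))
    bl=j&(H>100)&(H<125)&(S>120)&(abs(Z-.010)<.006); print(' base',bl.sum(),cv2.minAreaRect((C[bl][:,:2]*1000).astype(np.float32)))
    bk=j&(V<60)&(Z>.1); print(' block',bk.sum(),C[bk].mean(0).round(4),cv2.minAreaRect((C[bk][:,:2]*1000).astype(np.float32)))
    sd=j&(V<110)&(S<90)&(Z>.045)&(Z<.07); print(' saddle?',sd.sum(),np.median(C[sd],0).round(4))
    # box rim height points
    rim=ok&(abs(Z-.160)<.004)&(X>.2)&(X<.62)&(Y>-.0)&(Y<.35); print(' rim',rim.sum(), cv2.minAreaRect((C[rim][:,:2]*1000).astype(np.float32)) if rim.sum()>5 else '')
```

```text
top lid 4882 [0.5405 0.2199 0.2089] [-0.0496  0.4353  0.8989] tilt 0.454 yaw of horiz normal 96.5
  corner [222 243] [0.4435 0.1239 0.2484]
  corner [162 249] [0.4249 0.2974 0.1653]
  corner [156 172] [0.6393 0.3223 0.1631]
  corner [214 160] [0.6596 0.1503 0.246 ]
 dot 46 [0.5839 0.0865 0.0827] [0.5837 0.0861 0.0822] yellow 1 [0.5891 0.0683 0.0798]
 bracket rect ((583.235595703125, 84.06009674072266), (25.592731475830078, 21.739582061767578), 70.15745544433594)
 pad 171 [ 0.4989 -0.3723  0.0979]
 base 839 ((504.061279296875, -276.63507080078125), (240.130126953125, 65.99083709716797), 86.6224594116211)
 block 148 [ 0.5057 -0.2481  0.108 ] ((505.4612121582031, -248.00048828125), (35.62892150878906, 33.115333557128906), 0.9562253952026367)
 saddle? 56 [ 0.5096 -0.1762  0.0584]
 rim 265 ((530.4273071289062, 215.09140014648438), (178.75405883789062, 207.26853942871094), 1.7384203672409058)
side lid 1837 [0.5379 0.2145 0.2119] [-0.0374  0.448   0.8932] tilt 0.466 yaw of horiz normal 94.77
  corner [291 117] [0.6599 0.1474 0.2497]
  corner [223 154] [0.4439 0.1229 0.2478]
  corner [187 145] [0.4217 0.2955 0.1665]
  corner [251 112] [0.7406 0.5012 0.0144]
 dot 44 [0.5858 0.0884 0.083 ] [0.5863 0.0886 0.083 ] yellow 9 [0.5724 0.1152 0.1047]
 bracket rect ((578.6151123046875, 100.02848052978516), (20.91985321044922, 50.42814636230469), 31.612106323242188)
 pad 305 [ 0.4971 -0.3739  0.0992]
 base 1880 ((504.06024169921875, -278.1642761230469), (245.71556091308594, 68.95832824707031), 86.7146224975586)
 block 245 [ 0.5044 -0.2531  0.1086] ((505.44830322265625, -251.71234130859375), (34.91930389404297, 39.969886779785156), 81.3563232421875)
 saddle? 151 [ 0.5041 -0.1853  0.0592]
 rim 434 ((518.471923828125, 213.93173217773438), (176.75323486328125, 204.43893432617188), 7.8235931396484375)
```

Request:
move_arm([
  [0, [0, 0, -0.8], 6.61],
  [0, [0, 0, -0.8], 6.61],
  [0, [0, 0, -0.8], 6.61],
  [0, [0, 0, -0.8], 6.61],
  [0, [0, 0, -0.8], 6.61],
  [0, [0, 0, -0.8], 6.61],
  [0, [0, 0, -0.8], 6.61],
  [0, [0, 0, -0.8], 6.61],
  [0, [0, 0, -0.8], 6.61],
  [0, [0, 0, -0.8], 6.61],
])

```text
clock: 0.93
ee_pos: [0.1851, 0.5968, 0.3025]
eef_rot: [0.0, 0.667, 0.745, -0.0]
wrist_force: [0.4, -0.4, -0.3]
opening: 0.0287
gripper_force: 0.0
```

Request:
move_arm([
  [0, [-3.06, 1.94, 0], 0],
  [0, [-3.06, 1.94, 0], 0],
  [0, [-3.06, 1.94, 0], 0],
  [0, [-3.06, 1.94, 0], 0],
  [0, [-3.06, 1.94, 0], 0],
  [0, [-3.06, 1.94, 0], 0],
  [0, [-3.06, 1.94, 0], 0],
  [0, [-3.06, 1.94, 0], 0],
  [0, [-3.06, 1.94, 0], 0],
  [0, [-3.06, 1.94, 0], 0],
  [0, [-3.06, 1.94, 0], 0],
  [0, [-3.06, 1.94, 0], 0],
  [0, [-3.06, 1.94, 0], 0],
  [0, [-3.06, 1.94, 0], 0],
  [0, [-3.06, 1.94, 0], 0],
  [0, [-3.06, 1.94, 0], 0],
  [0, [0, 0, 0], 0],
  [0, [0, 0, 0], 0],
])

```text
clock: 2.43
ee_pos: [0.5511, 0.1442, 0.3021]
eef_rot: [0.0, 0.666, 0.746, -0.001]
wrist_force: [-0.5, 0.9, 0.3]
opening: 0.0004
gripper_force: 0.0
```

Request:
move_arm([
  [0, [0, 0, 1.2], 0],
  [0, [0, 0, 1.2], 0],
  [0, [0, 0, 1.2], 0],
  [0, [0, 0, 1.2], 0],
  [0, [0, 0, 0.8], 0],
  [0, [0, 0, 0.8], 0],
  [0, [0, 0, 0.8], 0],
  [0, [0, 0, 0.8], 0],
  [0, [0, 0, 0.8], 0],
  [0, [0, 0, 0.8], 0],
  [0, [0, 0, 0.8], 0],
  [0, [0, 0, 0.8], 0],
  [0, [0, 0, 0.8], 0],
  [0, [0, 0, 0.8], 0],
])

```text
clock: 3.6
ee_pos: [0.5503, 0.1466, 0.1737]
eef_rot: [0.0, 0.665, 0.747, 0.0]
wrist_force: [-0.5, -0.2, 0.6]
opening: 0.0005
gripper_force: 0.4
```

Request:
move_arm([
  [0, [0, 0, 0.4], 0],
  [0, [0, 0, 0.3], 0],
  [0, [0, 0, 0.3], 0],
  [0, [0, 0, 0], 0],
  [0, [0, 0, 0], 0],
])

```text
clock: 4.02
ee_pos: [0.5502, 0.1467, 0.1663]
eef_rot: [-0.0, 0.665, 0.747, 0.0]
wrist_force: [-8.0, -2.4, 16.4]
opening: 0.0007
gripper_force: 8.4
```

Request:
move_arm([
  [0, [0, 0, -2], 0],
  [0, [0, 0, -3], 0],
  [0, [0, 0, -3], 0],
  [0, [-3.52, -0.83, -1], 0],
  [0, [-3.52, -0.83, 0], 0],
  [0, [-3.52, -0.83, 0], 0],
  [0, [-3.52, -0.83, 0], 0],
  [0, [-3.52, -0.83, 0], 0],
  [1, [-3.52, -0.83, 0], 0],
  [1, [-3.52, -0.83, 0], 0],
  [1, [-3.52, -0.83, 0], 0],
  [1, [-3.52, -0.83, 0], 0],
  [1, [-3.52, -0.83, 0], 0],
  [1, [-3.52, -0.83, 0], 0],
  [1, [0, 0, 0], 5],
  [1, [0, 0, 0], 5],
  [1, [0, 0, 0], 0],
])

```text
clock: 5.43
ee_pos: [0.5044, -0.2491, 0.2545]
eef_rot: [0.0, 0.729, 0.684, 0.0]
wrist_force: [-0.1, -0.2, -0.4]
opening: 0.0527
gripper_force: 0.0
```

Run:
```python
from h import *
p,d=grab('side'); cv2.imwrite('pics/s1.png',cv2.resize(p[80:400,120:440],(600,600),interpolation=cv2.INTER_CUBIC))
C=cloud('side',d);hsv=cv2.cvtColor(p,cv2.COLOR_BGR2HSV)
g=(hsv[...,0]>60)&(hsv[...,0]<90)&(hsv[...,1]>80)&(d>0)&(C[...,1]>0.05)&(C[...,0]<.67)&(C[...,1]<.35)
print(g.sum(),np.percentile(C[g][:,2],[5,50,95]))
print(cv2.minAreaRect((C[g][:,:2]*1000).astype(np.float32)))
```

```text
3890 [0.16269014 0.16591761 0.16921918]
((543.884765625, 211.89537048339844), (226.80303955078125, 201.5654296875), 6.715134620666504)
```

View pics/s1.png

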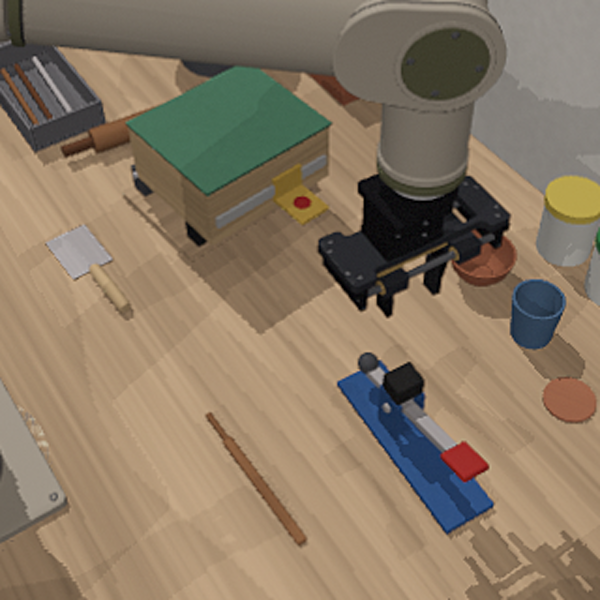

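The side view shows the lid flat and shut: its height is 166 mm and its yaw 6.7°. The gripper is above the jack block. Now I'll go down and grip it.

Request:
move_arm([
  [1, [-0.1, 0.1, 2.5], 0],
  [1, [0, 0, 2.5], 0],
  [1, [0, 0, 2.5], 0],
  [1, [0, 0, 2.5], 0],
  [1, [0, 0, 2.0], 0],
  [1, [0, 0, 2.0], 0],
  [1, [0, 0, 1.5], 0],
  [1, [0, 0, 1.2], 0],
  [1, [0, 0, 1.0], 0],
  [1, [0, 0, 0], 0],
])

```text
clock: 6.32
ee_pos: [0.5049, -0.2487, 0.0759]
eef_rot: [-0.001, 0.727, 0.687, -0.001]
wrist_force: [-0.5, 0.4, -0.0]
opening: 0.0872
gripper_force: 0.0
```

Request:
move_arm([
  [0, [0, 0, 0], 0],
  [0, [0, 0, 0], 0],
  [0, [0, 0, 0], 0],
  [0, [0, 0, 0], 0],
  [0, [0, 0, 0], 0],
  [0, [0, 0, 0], 0],
  [0, [0, 0, 0], 0],
  [0, [0, 0, 0], 0],
], squeeze=35)

```text
clock: 6.98
ee_pos: [0.5064, -0.2496, 0.078]
eef_rot: [0.001, 0.727, 0.686, 0.001]
wrist_force: [6.2, 0.6, 4.5]
opening: 0.0415
gripper_force: 2.9
```

Request:
move_arm([
  [0, [0, 0, 0], 0],
  [0, [0, 0, 0], 0],
  [0, [0, 0, 0], 0],
  [0, [0, 0, -0.2], 0],
  [0, [0, 0, -0.2], 0],
  [0, [0, 0, -0.2], 0],
  [0, [0, 0, -0.2], 0],
  [0, [0, 0, 0], 0],
  [0, [0, 0, 0], 0],
], squeeze=50)

```text
clock: 7.73
ee_pos: [0.5052, -0.2495, 0.0854]
eef_rot: [-0.0, 0.727, 0.686, -0.0]
wrist_force: [0.2, 0.9, -7.2]
opening: 0.0396
gripper_force: 49.9
```

```bash
cat > jk.py <<'E'
from h import *
def jack(n,ymin=-.5,ymax=.12):
    p,d=load(n); C=cloud(n,d); hsv=cv2.cvtColor(p,cv2.COLOR_BGR2HSV); H,S,V=[hsv[...,i].astype(int) for i in range(3)]
    Z=C[...,2]; r=(d>0)&(C[...,0]>.35)&(C[...,0]<.66)&(C[...,1]>ymin)&(C[...,1]<ymax)
    red=r&((H<8)|(H>172))&(S>150)&(Z>.02)&(C[...,1]<0.02); print(n,'pad',red.sum(),np.median(C[red],0).round(4))
    bl=r&(H>100)&(H<125)&(S>120)&(Z<.028)
    P=C[bl]; q=P-P.mean(0); v=np.linalg.svd(q,full_matrices=False)[2]; print(' base z',np.percentile(P[:,2],[5,50,95]).round(4),cv2.minAreaRect((P[:,:2]*1000).astype(np.float32)),'normal',(v[2]*np.sign(v[2][2])).round(3))
E
python3 - <<'E'
from jk import *
grab('side');jack('side')
E
```

```text
side pad 312 [ 0.4934 -0.374   0.106 ]
 base z [0.0132 0.0171 0.0208] ((501.31292724609375, -281.256103515625), (237.07899475097656, 69.63690185546875), 86.65248107910156) normal [-0.016 -0.003  1.   ]
```

Request:
move_arm([
  [0, [0, 0, 0], -2],
  [0, [0, 0, 0], -3],
  [0, [0, 0, 0], -3],
  [0, [0.7, 0.5, 0], -2],
  [0, [1.5, 1.06, 0], 0],
  [0, [2.0, 1.4, 0], 0],
  [0, [2.0, 1.4, 0], 0],
  [0, [2.0, 1.4, 0], 0],
  [0, [2.0, 1.4, 0], 0],
  [0, [2.0, 1.4, 0], 0],
  [0, [2.0, 1.4, 0], 0],
  [0, [1.5, 1.0, 0], 0],
  [0, [1.0, 0.6, 0], 0],
  [0, [0.5, 0.3, 0], 0],
  [0, [0, 0, 0], 0],
  [0, [0, 0, 0], 0],
])

```text
clock: 9.12
ee_pos: [0.6031, -0.0661, 0.0854]
eef_rot: [0.0, 0.665, 0.747, -0.0]
wrist_force: [-0.3, -1.2, -7.7]
opening: 0.0399
gripper_force: 49.9
```

Run:
```python
from jk import *
o=robot.get_obs();print(o['ee_pos'],o['eef_rot'])
for n in('top','side'):
    p,d=grab(n);jack(n)
cv2.imwrite('pics/s2.png',cv2.resize(p[100:340,180:500],(800,600),interpolation=cv2.INTER_CUBIC))
```

```text
[ 0.60310745 -0.06611691  0.08540997] [ 2.83184276e-05  6.65113132e-01  7.46742487e-01 -4.23516701e-04]
top pad 161 [ 0.6147 -0.1875  0.1047]
 base z [0.0116 0.016  0.0201] ((604.3746337890625, -93.43492126464844), (65.14155578613281, 239.9611053466797), 6.3977179527282715) normal [-0.008 -0.004  1.   ]
side pad 219 [ 0.6119 -0.1914  0.1059]
 base z [0.0125 0.0169 0.0213] ((603.9999389648438, -96.04450988769531), (71.44261169433594, 244.6349639892578), 6.597190856933594) normal [-0.021 -0.008  1.   ]
```

View pics/s2.png

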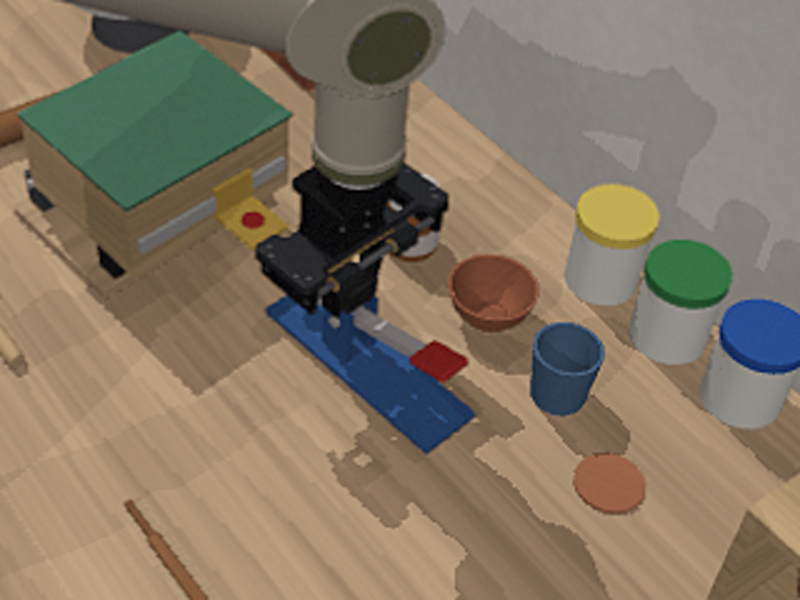

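Request:
move_arm([
  [0, [0, 0, 0.2], 0],
  [0, [0, 0, 0.2], 0],
  [0, [0.4, 0.1, 0], 0],
  [0, [0.8, 0, 0], 0],
  [0, [1, 0, 0], 0],
  [0, [1, 0, 0], 0],
  [0, [1, 0, 0], 0],
  [0, [1, 0, 0], 0],
  [0, [1, 0, 0], 0],
  [0, [0.8, 0, 0], 0],
  [0, [0.6, 0, 0], 0],
  [0, [0.4, 0, 0], 0],
  [0, [0.2, 0, 0], 0],
  [0, [0, 0, 0], 0],
  [0, [0, 0, 0], 0],
])

```text
clock: 10.47
ee_pos: [0.5951, 0.016, 0.0816]
eef_rot: [0.0, 0.665, 0.747, -0.0]
wrist_force: [-0.2, -0.4, -7.4]
opening: 0.0395
gripper_force: 49.9
```

Request:
move_arm([
  [0, [0, 0, 0.2], 0],
  [0, [0, 0, 0.15], 0],
  [0, [0, 0, 0.1], 0],
  [0, [0, 0, 0], 0],
  [0, [0, 0, 0], 0],
])

```text
clock: 10.88
ee_pos: [0.5954, 0.016, 0.0779]
eef_rot: [0.0, 0.665, 0.747, 0.0]
wrist_force: [-3.1, -1.4, 5.1]
opening: 0.0393
gripper_force: 49.8
```

Run:
```python
from jk import *
for n in('top','side'):
    p,d=grab(n);jack(n)
    C=cloud(n,d);hsv=cv2.cvtColor(p,cv2.COLOR_BGR2HSV)
    r=((hsv[...,0]<8)|(hsv[...,0]>172))&(hsv[...,1]>150)&(abs(C[...,1]-.087)<.03)&(abs(C[...,0]-.585)<.03)
    print('dot',r.sum(),C[r].mean(0).round(4))
```

```text
top pad 160 [ 0.6075 -0.1052  0.0991]
 base z [0.0053 0.0089 0.013 ] ((604.5444946289062, -83.68933868408203), (66.09689331054688, 95.00064849853516), 6.192410945892334) normal [0.005 0.001 1.   ]
dot 0 [nan nan nan]
side pad 193 [ 0.6049 -0.1085  0.099 ]
 base z [0.0054 0.0099 0.0148] ((596.6929321289062, -9.595977783203125), (71.66073608398438, 252.78550720214844), 6.580862998962402) normal [-0.015 -0.007  1.   ]
dot 0 [nan nan nan]<stdin>:6: RuntimeWarning: Mean of empty slice.
  ret = um.true_divide(
```

Request:
move_arm([
  [0.5, [0, 0, 0], 0],
  [1, [0, 0, 0], 0],
  [1, [0, 0, 0], 0],
  [1, [0, 0, 0], 0],
  [1, [0, 0, 0], 0],
  [1, [0, 0, 0], 0],
  [1, [0, 0, -1], 0],
  [1, [0, 0, -2], 0],
  [1, [0, 0, -3], 0],
  [1, [0, 0, -3], 0],
  [0, [-2, 0, 0], 0],
  [0, [-3, 0, 0], 0],
  [0, [-3, 0, 0], 0],
  [0, [-3, 0, 0], 0],
  [0, [-1.1, 0, 0], 0],
  [0, [0, 0, 0], 0],
  [0, [0, 0, 0], 0],
  [0, [0, 0, 0], 0],
], squeeze=20)

```text
clock: 12.48
ee_pos: [0.6093, -0.1021, 0.1672]
eef_rot: [-0.0, 0.664, 0.748, 0.0]
wrist_force: [-0.6, 0.1, -0.2]
opening: 0.0414
gripper_force: 0.0
```

Run:
```python
from jk import *
for n in('top','side'):
    p,d=grab(n);jack(n)
    C=cloud(n,d);hsv=cv2.cvtColor(p,cv2.COLOR_BGR2HSV)
    r=((hsv[...,0]<8)|(hsv[...,0]>172))&(hsv[...,1]>150)&(abs(C[...,1]-.087)<.03)&(abs(C[...,0]-.585)<.03)
    print('dot',r.sum(),C[r].mean(0).round(4))
    bk=(hsv[...,2]<60)&(abs(C[...,2]-.108)<.006)&(abs(C[...,0]-.594)<.035)&(abs(C[...,1]-.014)<.035)
    if bk.sum()>5: print('block',bk.sum(),C[bk].mean(0).round(4),cv2.minAreaRect((C[bk][:,:2]*1000).astype(np.float32)))
    a=(d>0)&(abs(C[...,0]-.58)<.09)&(abs(C[...,1]-.03)<.1)&(C[...,2]<.15)
    ys,xs=np.nonzero(a); print(n,xs.min(),xs.max(),ys.min(),ys.max())
    cv2.imwrite(f'pics/{n}3.png',cv2.resize(p[ys.min():ys.max(),xs.min():xs.max()],(600,600),interpolation=cv2.INTER_CUBIC))
```

```text
top pad 0 [nan nan nan]
 base z [0.0042 0.0088 0.0132] ((591.986572265625, 22.067047119140625), (65.87037658691406, 169.16015625), 6.578588485717773) normal [-0.008 -0.004  1.   ]
dot 45 [0.5842 0.0866 0.0822]
block 137 [0.5933 0.0158 0.1084] ((593.576416015625, 15.598609924316406), (37.37312698364258, 31.748807907104492), 6.415249347686768)
top 227 292 172 229
side pad 187 [ 0.6056 -0.1085  0.0992]
 base z [0.0054 0.0095 0.0145] ((597.104736328125, -13.712677001953125), (73.70415496826172, 246.4470672607422), 6.618134498596191) normal [-0.007 -0.005  1.   ]
dot 43 [0.5855 0.0879 0.0835]
block 88 [0.5832 0.0099 0.1082] ((584.5545043945312, 12.034825325012207), (22.925743103027344, 36.106632232666016), 11.172966957092285)
side 245 338 151 261
  return _methods._mean(a, axis=axis, dtype=dtype,
  ret = um.true_divide(
```

View pics/side3.png

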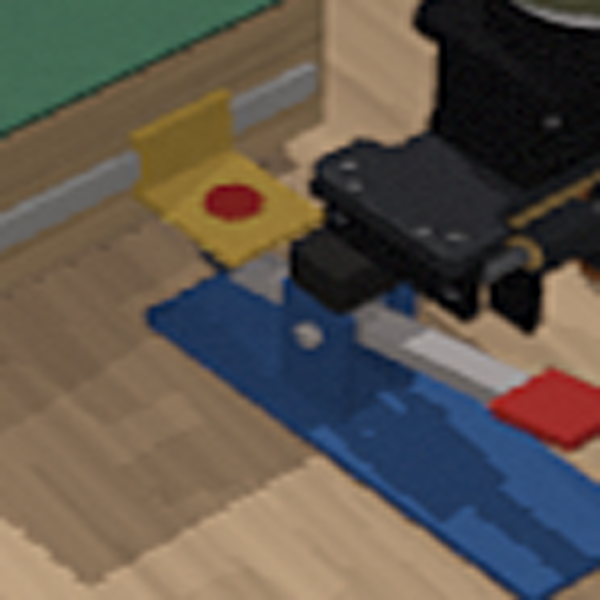

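The side view shows the saddle arm under the bracket's red dot. The block-to-dot distance is 71.5 mm along the jack, with 1 mm lateral error, so the placing is fine. Next I'll press the pad.

Request:
move_arm([
  [0, [-0.3, -0.2, 1], 0],
  [0, [0, 0, 1.5], 0],
  [0, [0, 0, 1.5], 0],
  [0, [0, 0, 1.2], 0],
  [0, [0, 0, 0.5], 0],
  [0, [0, 0, 0], 0],
  [0, [0, 0, 0], 0],
  [0, [0, 0, 0], 0],
])

```text
clock: 13.25
ee_pos: [0.608, -0.107, 0.1108]
eef_rot: [0.0, 0.665, 0.747, 0.0]
wrist_force: [0.6, 0.3, 0.4]
opening: 0.0001
gripper_force: 0.0
```

Request:
move_arm([
  [0, [0, 0, 0.4], 0],
  [0, [0, 0, 0.5], 0],
  [0, [0, 0, 0.5], 0],
  [0, [0, 0, 0.5], 0],
  [0, [0, 0, 0.5], 0],
  [0, [0, 0, 0.5], 0],
  [0, [0, 0, 0.5], 0],
  [0, [0, 0, 0], 0],
])

```text
clock: 13.92
ee_pos: [0.6076, -0.1078, 0.0756]
eef_rot: [0.001, 0.665, 0.747, -0.0]
wrist_force: [-1.4, -2.0, 6.3]
opening: 0.0005
gripper_force: 3.1
```

Request:
move_arm([
  [0, [0, 0, 0.4], 0],
  [0, [0, 0, 0.4], 0],
  [0, [0, 0, 0.4], 0],
  [0, [0, 0, 0.4], 0],
  [0, [0, 0, 0.4], 0],
  [0, [0, 0, 0.4], 0],
  [0, [0, 0, 0.4], 0],
  [0, [0, 0, 0.4], 0],
  [0, [0, 0, 0.4], 0],
  [0, [0, 0, 0.3], 0],
  [0, [0, 0, 0.2], 0],
  [0, [0, 0, 0], 0],
  [0, [0, 0, 0], 0],
])

```text
clock: 15.0
ee_pos: [0.6078, -0.1068, 0.0375]
eef_rot: [-0.0, 0.665, 0.747, 0.001]
wrist_force: [-11.8, 2.4, 30.7]
opening: 0.0
gripper_force: 14.5
```

```bash
cat > lid.py <<'E'
from jk import *
def lid():
    for n in('top','side'):
        p,d=grab(n);C=cloud(n,d);hsv=cv2.cvtColor(p,cv2.COLOR_BGR2HSV)
        g=(hsv[...,0]>60)&(hsv[...,0]<90)&(hsv[...,1]>80)&(d>0)&(C[...,1]>0.05)&(C[...,0]<.67)&(C[...,1]<.35)&(C[...,2]>.13)
        P=C[g]; v=np.linalg.svd((P-P.mean(0))[::2],full_matrices=False)[2][2]; v*=np.sign(v[2])
        r=((hsv[...,0]<8)|(hsv[...,0]>172))&(hsv[...,1]>150)&(abs(C[...,1]-.087)<.04)&(abs(C[...,0]-.585)<.03)
        print(n,'lid z',P[:,2].mean().round(4),'normal',v.round(3),'dot',r.sum(),C[r].mean(0).round(4) if r.any() else '')
        bk=(hsv[...,2]<60)&(abs(C[...,2]-.108)<.006)&(abs(C[...,0]-.594)<.035)&(abs(C[...,1]-.014)<.035)
        if n=='top' and bk.sum()>5: print('block',bk.sum(),cv2.minAreaRect((C[bk][:,:2]*1000).astype(np.float32)))
    jack('side')
    o=robot.get_obs();print(o['ee_pos'],o['wrist_force'])
E
python3 -c "from lid import *;lid()"
```

```text
top lid z 0.1753 normal [-0.012  0.111  0.994] dot 44 [0.5836 0.0905 0.108 ]
block 138 ((593.1849365234375, 15.581132888793945), (37.61786651611328, 31.632905960083008), 6.705084800720215)
side lid z 0.1773 normal [-0.011  0.11   0.994] dot 37 [0.5853 0.0922 0.1082]
side pad 137 [ 0.6012 -0.1179  0.0319]
 base z [0.0047 0.0095 0.0141] ((596.202392578125, -13.653518676757812), (69.89421081542969, 243.65725708007812), 6.769220352172852) normal [-0.008 -0.003  1.   ]
[ 0.60787348 -0.10680449  0.03749991] [-11.88173105   3.70567354  30.18948878]
```

The first full stroke is done: the bracket rose 25.5 mm, the box tilted 0.11 rad, and the handle is at its stop. Now I'll let it all the way up.

Request:
move_arm([
  [0, [0, 0, -0.3], 0],
  [0, [0, 0, -0.4], 0],
  [0, [0, 0, -0.5], 0],
  [0, [0, 0, -0.5], 0],
  [0, [0, 0, -0.5], 0],
  [0, [0, 0, -0.5], 0],
  [0, [0, 0, -0.5], 0],
  [0, [0, 0, -0.5], 0],
  [0, [0, 0, -0.5], 0],
  [0, [0, 0, -0.5], 0],
  [0, [0, 0, -0.5], 0],
  [0, [0, 0, -0.5], 0],
  [0, [0, 0, -0.5], 0],
  [0, [0, 0, -0.5], 0],
  [0, [0, 0, -0.8], 0],
  [0, [0, 0, -0.8], 0],
  [0, [0, 0, 0], 0],
  [0, [0, 0, 0], 0],
  [0, [0, 0, 0], 0],
  [0, [0, 0, 0], 0],
])

```text
clock: 16.77
ee_pos: [0.6072, -0.1068, 0.1176]
eef_rot: [-0.0, 0.665, 0.747, -0.0]
wrist_force: [-0.0, 0.7, -0.3]
opening: 0.0002
gripper_force: 0.0
```

```bash
python3 -c "from lid import *;lid()"
```

```text
top lid z 0.1651 normal [ 0.001 -0.     1.   ] dot 44 [0.5841 0.0864 0.0827]
block 136 ((593.2218627929688, 15.565519332885742), (37.35210037231445, 31.67162322998047), 6.643499374389648)
side lid z 0.1659 normal [ 0.001 -0.001  1.   ] dot 43 [0.5856 0.088  0.0834]
side pad 177 [ 0.6028 -0.1127  0.0998]
 base z [0.0053 0.0097 0.0142] ((596.2715454101562, -13.587120056152344), (71.03781127929688, 246.6251983642578), 7.41108512878418) normal [-0.008 -0.005  1.   ]
[ 0.60726139 -0.10684659  0.11762392] [ 0.46485046  0.53732026 -0.15527941]
```

Request:
move_arm([
  [0, [0, 0, 0.6], 0],
  [0, [0, 0, 0.6], 0],
  [0, [0, 0, 0.5], 0],
  [0, [0, 0, 0.5], 0],
  [0, [0, 0, 0.5], 0],
  [0, [0, 0, 0.5], 0],
  [0, [0, 0, 0.5], 0],
  [0, [0, 0, 0.5], 0],
  [0, [0, 0, 0.5], 0],
  [0, [0, 0, 0.5], 0],
  [0, [0, 0, 0.4], 0],
  [0, [0, 0, 0.4], 0],
  [0, [0, 0, 0.4], 0],
  [0, [0, 0, 0.4], 0],
  [0, [0, 0, 0.4], 0],
  [0, [0, 0, 0.4], 0],
  [0, [0, 0, 0.3], 0],
  [0, [0, 0, 0.2], 0],
  [0, [0, 0, 0], 0],
  [0, [0, 0, 0], 0],
])

```text
clock: 18.53
ee_pos: [0.6078, -0.1069, 0.0385]
eef_rot: [-0.0, 0.665, 0.747, 0.001]
wrist_force: [-6.5, 0.2, 20.1]
opening: 0.0003
gripper_force: 9.2
```

```bash
python3 -c "from lid import *;lid()"
```

```text
top lid z 0.1751 normal [-0.01   0.109  0.994] dot 46 [0.5831 0.0904 0.1074]
block 131 ((593.4268798828125, 15.781902313232422), (37.076438903808594, 31.246809005737305), 7.1155686378479)
side lid z 0.1771 normal [-0.012  0.109  0.994] dot 37 [0.5852 0.092  0.1083]
side pad 144 [ 0.6015 -0.1181  0.033 ]
 base z [0.0048 0.0094 0.0141] ((592.9259033203125, -14.350883483886719), (70.83851623535156, 245.34286499023438), 8.923666954040527) normal [-0.006 -0.005  1.   ]
[ 0.60779072 -0.10691528  0.03853   ] [-6.37206321  2.32308017 19.52319408]
```

Request:
move_arm([
  [0, [0, 0, 0.1], 0],
  [0, [0, 0, 0], 0],
  [0, [0, 0, 0], 0],
  [0, [0, 0, 0], 0],
  [0, [0, 0, 0], 0],
  [0, [0, 0, 0], 0],
])

```text
clock: 19.13
ee_pos: [0.6078, -0.1068, 0.0381]
eef_rot: [-0.0, 0.665, 0.747, 0.001]
wrist_force: [-9.1, 2.3, 26.1]
opening: 0.0007
gripper_force: 11.9
```

```bash
python3 -c "
from lid import *
lid()
print(robot.finish_job())"
```

```text
top lid z 0.1752 normal [-0.011  0.11   0.994] dot 46 [0.5835 0.0904 0.1079]
block 136 ((593.2877197265625, 15.602964401245117), (36.7448844909668, 31.439693450927734), 7.922103404998779)
side lid z 0.1771 normal [-0.01   0.109  0.994] dot 37 [0.5853 0.0921 0.1081]
side pad 136 [ 0.6005 -0.1173  0.0327]
 base z [0.0047 0.0093 0.0142] ((593.4887084960938, -13.490676879882812), (70.05341339111328, 247.6197509765625), 8.245290756225586) normal [-0.018 -0.004  1.   ]
[ 0.60785516 -0.10685482  0.03807178] [-9.77161344  1.48765644 25.26931136]
the job is handed in; nothing more can be done
None
```

The job is handed in at about 19 s of the 69 s allowed: the lid is shut, the jack's saddle sits under the red mark, and after one full stroke and release the fingers hold the handle down on the second, with the bracket about 25 mm up on the jack.

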